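# Clamp a junction box in its drilling jig

## Robot

A 7-joint arm with a two-finger parallel gripper is mounted at the origin on the work surface. World frame = base frame: x ahead of the robot, y to its left, z up, the work surface at z = 0. Lengths are in m, angles in rad, forces in N, time in s.
With the tool pointing down it reaches from about 0.4 to 0.85 m from the base axis. Payload 4.5 kg.
Tool frame: the origin (TCP) lies midway between the tips of the shut fingers; the grasp point (between the pads) lies 19 mm behind it; z points along the fingers, y is the direction in which the jaws open and shut (so a half turn about z gives the same grasp; the last joint's range is limited). The gripper opens to 88 mm and grips with 3 to 60 N. Pads are 18 mm wide; open, the fingers measure 123 mm over their backs; the gripper's body (75 mm by 187 mm) begins 45 mm behind the grasp point.
Start: joints at [1.347, 0.689, -0.195, 1.565, 0.157, 0.902, -0.215], TCP at [0.159, -0.604, 0.239] pointing down, gripper open.
Joint ranges: [-3.01, 3.01], [-0.46, 2.08], [-1.47, 1.51], [0.13, 2.56], [-1, 4.14], [0.04, 2.09], [-2.66, 2.66]. Speed limits (rad/s): [2.57, 2.57, 3.14, 3.14, 3.14, 3.14, 3.14].

## Interface

Orientations are given as a unit quaternion [x, y, z, w].
In Python, from plant import r gives the robot as it stands. The module is installed in compiled form; this text tells all that it offers.
- The arm moves only by the tool carry_out, never from a script. Its argument "commands" is a list of rows, each a list of 6 numbers: the shift along the tool's x, y, z in m, then the turn, a rotation vector about the tool's x, y, z in degrees. In form: [[dx, dy, dz, wx, wy, wz], ...]. A call has 1 to 12 rows; each row is the pose to reach, as a shift and turn from the pose commanded when the call began, along the tool's axes at that moment; what a row does not reach only later rows make up. A row lasts 1/10 s, in which the tool goes at most 50 mm and 8.59 degrees, less where a joint would pass 70% of its speed; a pose out of reach is approached as far as the arm can. A call with a gripper value outside its range is refused whole. "fingers" is the closure in counts, from 0 (fully open) to 255 (shut), set as the call begins (left out, the last holds). The fingers move at their own pace and stop on an object; "grip_force" is the grip in N (left out, the last holds). Time passes only in rows, so rows that repeat a pose let the fingers close. It gives the time, the measured TCP pose, the force and the opening at its end, in the units of the state.
- r.get_state(): the state, without advancing time (a new reading comes with each control period).
- r.snapshot(name): name is "side" or "top"; returns a dict with "img" (384x512x3 uint8, blue, green, red), "intrinsics" (3x3 intrinsics, pixels), "extrinsics" (4x4, takes a point from camera to world coordinates). Camera axes: x right, y down, z forward; pixel columns grow to the right and rows downward; lengths in m; the calibration is good to about 2 mm. A picture is of the moment at which its call begins. There is no depth.
- r.finish_job(): hands the job in, once; it reports no verdict.
Trained networks look in a picture, given as the dict that the camera call returned (one of the last four; its "shot" number tells which), for a name from the list of things; names that differ only in an ending like _2 or _b are one class to them, and where a whole thing is asked for, a point or a joint stands for the part that bears it (a point fixed in the world has none). Each returns a list of dicts, best first, with "p" (0 to 1); they miss things now and then, are a little off and sometimes report something else, mostly with a low value. They report only what shows in the picture. A call takes as long as a camera call. They do not tell look-alikes from the thing itself.
- r.spot_in(picture, label): "xyz" ([x, y, z] in m, in world coordinates, good to about 4 mm: the middle of the surface that is visible of it).
- r.spot_point(picture, label): "xyz" ([x, y, z] in m, in world coordinates, good to about 4 mm: a listed point, or the origin of a listed thing).
The state is a dict: "clock": time; "q": joint angles; "qd": joint speeds; "joint_torque": joint torques, N m; "tool_pos": TCP position; "eef_rot": TCP orientation; "contact_force": force on the tool from outside, world axes, zero at the start; "moment": the same for the moment, N m; "opening": opening from 0.0 (shut) to 1.0 (fully open).
Only numpy, scipy, OpenCV 4.12 (cv2) and the standard library are available. Lean on these libraries where they do the work, as an engineer would, in place of code of your own. Each camera call takes 0.05 s, during which the arm holds its last target.

## Task

Two plywood jigs stand on the bench, one with a rectangular junction box in it and one with a round one. With the fingertips, push the rectangular box along its channel until it is fully home against the end stop; then push its jig's latch lever over past centre so that it falls over onto the box and holds it there. Pick nothing up, leave the round box's jig with its lever standing open, do not disturb the other things on the bench, and finish with the hand clear.

Things in the scene. Friction and masses are not known exactly. Their poses are not given: they have to be found in the camera images.
- box_mid (a point): Centre of the loose rectangular junction box: off-white plastic, 90 (its x) x 64 (y) x 36 mm (z, upright), about 130 g, lying flat in the channel of jig_a, its length along the channel. This point is 18 mm above its underside.
- jig_a: Fixed plywood jig with the rectangular box. Origin: centre of its underside, on the bench; z up, x along the channel to the end stop (away from the robot), y left. Plate 190 (x) x 150 (y) x 12 mm. Channel 70 mm wide, centre line y = -30, floor z = 12, open at the -x end; side strips 6 mm thick, top z = 28, x = -75 to 85.
- home_a (a point): Where the box's centre is when it is home in jig_a: x = 40, y = -30, z = 30 mm of the jig. The end stop's face is 45 mm further along x (at x = 85) and its top at z = 38 mm. The box starts 30 to 65 mm short of home.
- pivot_a (a point): Pivot of the latch of jig_a, beside the channel at x = 55, y = 25, z = 58 mm of the jig; its axis is parallel to the jig's x. It sits between two steel cheeks 33 mm over all in x, 22 mm in y, that reach z = 68 mm.
- latch_a (a joint): Latch angle, rad. 0: open, arm raised, lever leaning away from the channel (to +y of the jig). Grows as the lever goes over to -y. The lever is weighted and falls to either side of centre, about 0.57 (lever about upright). About 1.13: arm level, foot pressing on the box with about 2 N; 1.25: far stop, only with no box there. Turning it over takes about 2 N at the ball.
- latch_a_tip (a point): Centre of the dark steel ball, 40 mm across, at the end of the latch lever of jig_a (steel rod 12 mm thick), 80 mm from the pivot, at x = 55 mm of the jig. Open: y = 71, z = 124 mm (lever leaning 35 degrees to +y); closed: y = -15, z = 127. The lever and the 62 mm steel arm form one rigid V of 60 degrees.
- foot_a (a point): Rubber foot under the end of the latch arm of jig_a, 18 mm across; this point is the centre of its pressing face, 55 mm along the arm from the pivot. Closed, it presses on the box's lid, on its middle line, at x = 55, y = -30, z = 48 mm of the jig; open, it is raised clear of the box.
- jig_b: The other jig, the same in every measure, holding the round box. Leave alone.
- latch_b (a joint): Angle of the latch of jig_b, as for latch_a; open at the start and to be left open.
- round_box: Loose round junction box, off-white, 64 mm across, 36 mm high, in the channel of jig_b; origin at the centre of its underside. Leave alone.
- tape: Bystander: roll of black tape lying flat, 60 mm across, 18 mm high, near the middle between the jigs. Origin under its centre.
- coupling: Bystander: grey plastic conduit coupling standing on end between the jigs, 27 mm across, 45 mm high. Origin under its centre.
- driver: Bystander: red-handled screwdriver about 200 mm long, lying lengthwise between the jigs. Origin under its middle.
- socket: Bystander: white wall socket, 80 x 80 x 28 mm, face up, beyond the jigs.
- screw_jar: Bystander: closed screw jar, 56 mm across, 65 mm high, beyond the jigs to the right.
- tester: Bystander: yellow tester, 140 x 70 x 34 mm, lying beyond the jigs to the left.
- box: The same rectangular box: origin at the centre of its underside, axes as above.
Things that resemble listed ones, but are neither listed nor needed, are in the scene too. Leave any orange or red look-alike of the box alone.

How it is judged:
On the way, in this order (a step that is already met when the one before it is completed fails the run):
1. the rectangular box is fully home against the end stop while its latch is still open (x of box_mid in the frame of jig_a above 0.036 m and angle between box_mid's own z axis and vertical below 0.08 rad and z of box_mid in the frame of jig_a below 0.036 m and value of joint latch_a below 0.3 rad), for 0.2 s.
2. the latch has gone over and its foot presses on the box (x of box_mid in the frame of jig_a above 0.036 m and angle between box_mid's own z axis and vertical below 0.08 rad and z of box_mid in the frame of jig_a below 0.036 m and value of joint latch_a above 1 rad and contact force between latch_a_c4 and box above 1 N), for 0.2 s.
At the end, for the whole second after the job is handed in: The rectangular box lies flat within 4 mm of the end stop; its latch is over (1.0 to 1.2 rad), still, and presses on the box with over 1 N; the other latch is open (below 0.2 rad), the round box within 15 mm and every bystander within 30 mm of its start (all of step 2 and value of joint latch_a below 1.2 rad and velocity of joint latch_a between -0.1 and 0.1 rad/s and value of joint latch_b below 0.2 rad and distance of round_box from where it was at the start of the episode below 0.015 m and distance of each of tape, coupling, driver, socket, screw_jar, tester from where it was at the start of the episode below 0.03 m); the robot touches nothing.
It fails at once if the rectangular box is lifted (more than 12 mm) or tipped (z of box_mid in the frame of jig_a above 0.042 m or angle between box_mid's own z axis and vertical above 0.35 rad).
It fails at once if the other jig's latch is flipped or the round box is moved more than 15 mm (value of joint latch_b above 0.5 rad or distance of round_box from where it was at the start of the episode above 0.015 m).
It fails at once if a bystander is moved more than 30 mm (distance of any of tape, coupling, driver, socket, screw_jar, tester from where it was at the start of the episode above 0.03 m).
It also fails if it takes over 43 s, if anything falls off the work surface, if the arm or the gripper's body presses on something with over 40 N, if the wrist force passes 120 N, or if a joint passes its speed limit or range.

## Working session

There is one attempt and no reset: what is moved stays moved. The work goes in short steps, Python scripts to look and compute and a tool call to move; the robot and the scene stay as the last step left them, time stands still between calls to the robot, and variables do not carry over. Pictures are saved under pics/ and viewed, and the job is handed in when it is done.

Besides the shell and the picture viewer there is one more tool, called after "Emit:" as a command line: name --pt "numbers of a row" for each row, then --argument value for the rest. carry_out: Moves the arm, as the interface text tells. Its arguments: {"type":"object","properties":{"commands":{"type":"array","items":{"type":"array","items":{"type":"number"}}},"fingers":{"type":"number"},"grip_force":{"type":"number"}},"required":["commands"]}

```bash
mkdir -p pics
cat > h.py <<'E'
from plant import r
import numpy as np, cv2
from scipy.spatial.transform import Rotation as R
np.set_printoptions(precision=4,suppress=True)
E
python3 - <<'E'
from h import *
s=r.get_state()
print({k:np.round(v,4) for k,v in s.items()})
for n in("top","side"):
    p=r.snapshot(n); cv2.imwrite(f"pics/{n}0.png",p["img"]); print(n,p["intrinsics"],p["extrinsics"])
    for l in("box_mid","home_a","pivot_a","latch_a_tip","jig_a","foot_a","round_box","tape","coupling","driver","socket","screw_jar","tester"):
        try: print(l,[(np.round(d["xyz"],3).tolist(),round(d["p"],2)) for d in r.spot_point(p,l)][:4])
        except Exception as e: print(l,e)
E
```

```text
{'clock': np.float64(0.0), 'q': array([ 1.3468,  0.69  , -0.1946,  1.5663,  0.1573,  0.9025, -0.2151]), 'qd': array([-0.0008, -0.001 , -0.0011, -0.0005, -0.0003, -0.0017, -0.0005]), 'joint_torque': array([ -0.0007, -52.7563,  -1.2665, -15.3424,  -0.0524,   0.0066,
         0.0002]), 'tool_pos': array([ 0.1591, -0.6038,  0.2379]), 'eef_rot': array([ 0.9917,  0.1286, -0.0002, -0.0009]), 'contact_force': array([ 0.574 ,  0.4657, -0.5373]), 'moment': array([-0.0146,  0.0354, -0.0201]), 'opening': np.float64(0.9998)}
top [[388.0533   0.     253.1748]
 [  0.     388.0533 194.7728]
 [  0.       0.       1.    ]] [[ 0.0104 -0.9804  0.1966  0.4094]
 [-0.9999 -0.0082  0.0121 -0.0531]
 [-0.0103 -0.1967 -0.9804  1.0303]
 [ 0.      0.      0.      1.    ]]
box_mid [([0.616, -0.417, 0.018], 0.97), ([0.432, -0.385, 0.015], 0.97), ([0.378, -0.224, 0.019], 0.95), ([0.557, -0.253, 0.032], 0.8)]
home_a [([0.606, -0.255, 0.03], 0.87)]
pivot_a [([0.63, -0.203, 0.056], 0.84)]
latch_a_tip [([0.638, -0.154, 0.123], 0.84)]
jig_a [([0.568, -0.222, -0.002], 0.87), ([0.519, 0.217, -0.005], 0.78), ([0.628, -0.23
[... 745 characters left out ...]
81, -0.22, 0.017], 0.63)]
home_a [([0.607, -0.253, 0.033], 0.92)]
pivot_a [([0.628, -0.198, 0.059], 0.66), ([0.749, -0.15, 0.003], 0.35)]
latch_a_tip [([0.633, -0.156, 0.127], 0.74)]
jig_a [([0.52, 0.211, -0.001], 0.69), ([0.569, -0.219, -0.001], 0.56)]
foot_a [([0.622, -0.231, 0.104], 0.65), ([0.786, -0.019, 0.0], 0.56)]
round_box [([0.505, 0.186, 0.013], 0.81)]
tape [([0.676, 0.009, 0.0], 0.92)]
coupling [([0.602, -0.016, -0.002], 0.71), ([0.633, -0.156, 0.124], 0.24)]
driver [([0.452, -0.004, -0.001], 0.83), ([0.522, 0.213, 0.003], 0.16)]
socket [([0.609, -0.253, 0.032], 0.61), ([0.786, -0.02, -0.001], 0.6)]
screw_jar [([0.75, -0.146, -0.001], 0.61)]
tester [([0.759, 0.199, 0.006], 0.91)]
```

View pics/top0.png

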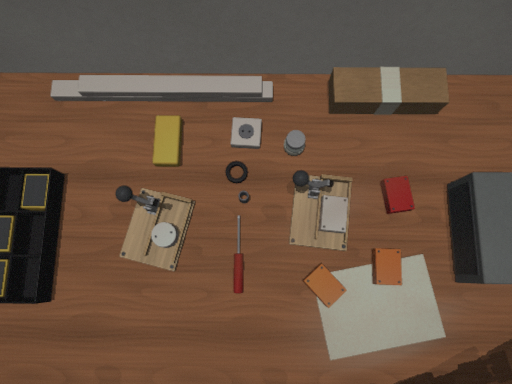

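View pics/side0.png

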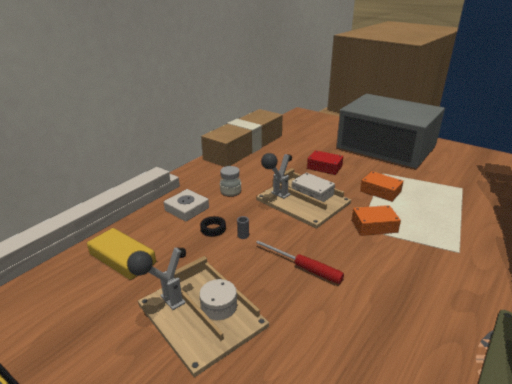

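Run:
```python
import cv2
a=cv2.imread("pics/top0.png")[60:200,270:430]
cv2.imwrite("pics/topc.png",cv2.resize(a,None,fx=4.2,fy=4.2,interpolation=cv2.INTER_CUBIC))
```

```text
(no output)
```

View pics/topc.png

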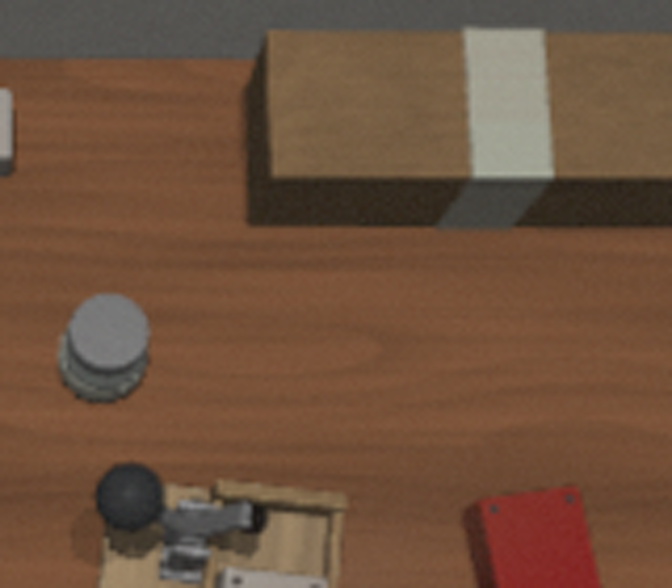

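The rectangular off-white box is at top px (333,213) in jig_a (≈0.56,-0.25). The orange (325,285) and (388,266) and red (399,194) boxes are look-alikes lying loose on the bench, and the round box's jig is at (158,230). Next I fit jig_a's pose and check it by overlay.

```bash
cat > fit.py <<'E'
from h import *
from scipy.optimize import least_squares
M={"home_a":(40,-30),"pivot_a":(55,25),"latch_a_tip":(55,71),"jig_a":(0,0)}
def proj(p,X):
    E=np.linalg.inv(p["extrinsics"]); c=(E[:3,:3]@np.array(X).T).T+E[:3,3]; u=c@p["intrinsics"].T; return u[:,:2]/u[:,2:]
def overlay(name,pose,bx,fn,crop,ang=0,f=5):
    p=r.snapshot(name); x,y,t=pose
    x0,x1,y0,y1=crop; im=cv2.resize(p["img"][y0:y1,x0:x1],None,fx=f,fy=f,interpolation=cv2.INTER_CUBIC)
    def W(P):
        P=np.array(P,float)/1000; c,s=np.cos(t),np.sin(t)
        return np.c_[x+c*P[:,0]-s*P[:,1],y+s*P[:,0]+c*P[:,1],P[:,2]]
    def dr(P,col,cl=True):
        q=((proj(p,W(P))-[x0,y0]+.5)*f-.5).astype(np.int32); cv2.polylines(im,[q],cl,col,1)
    rect=lambda a,b,c,d,z:[(a,c,z),(b,c,z),(b,d,z),(a,d,z)]
    dr(rect(-95,95,-75,75,12),(0,255,0)); dr(rect(bx-45,bx+45,-62,-2,48),(255,255,0)); dr(rect(bx-45,bx+45,-62,2,48),(255,0,0))
    dr([(85,-65,38),(85,5,38)],(0,0,255),False)
    dr([(55,25,58),(55,71,124)],(255,0,255),False)
    cv2.imwrite(fn,im)
E
python3 - <<'E'
from fit import *
obs=[]
for k in range(4):
  for n in("top","side"):
    p=r.snapshot(n)
    for l in M:
        for d in r.spot_point(p,l):
            x=np.array(d["xyz"])
            if d["p"]>.4 and x[1]<-.1 and abs(x[2]-{"home_a":.03,"pivot_a":.058,"latch_a_tip":.124,"jig_a":0}[l])<.012: obs.append((l,x[:2],n))
    for d in r.spot_point(p,"box_mid"):
        x=np.array(d["xyz"])
        if np.linalg.norm(x[:2]-[.56,-.25])<.03: obs.append(("box",x[:2],n))
def res(v):
    c,s=np.cos(v[2]),np.sin(v[2]); o=[]
    for l,x,n in obs:
        m=np.array(M[l] if l!="box" else (v[3]*1000,-30))/1000
        o+=list(v[:2]+np.array([[c,-s],[s,c]])@m-x)
    return o
s=least_squares(res,[.57,-.22,0,0],loss="soft_l1",f_scale=.004); print(s.x,len(obs),np.std(s.fun))
v=s.x
overlay("top",v[:3],v[3]*1000,"pics/ov1.png",(270,390,150,260))
overlay("side",v[:3],v[3]*1000,"pics/ov2.png",(240,360,140,230))
E
```

```text
[ 0.57   -0.2202 -0.1047 -0.0075] 42 0.0038829234002244854
```

View pics/ov1.png

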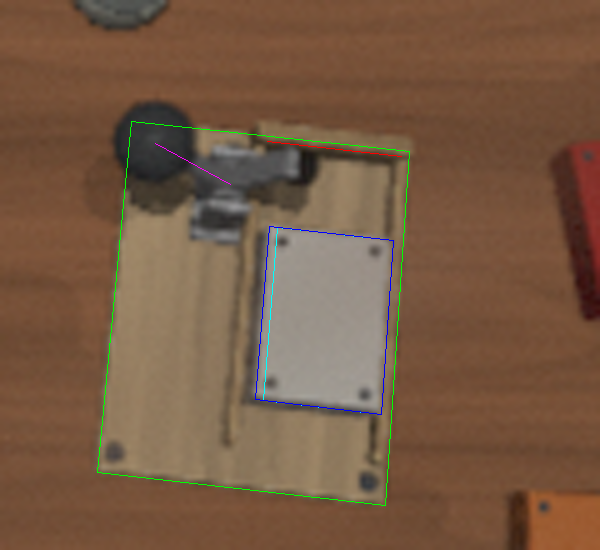

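View pics/ov2.png

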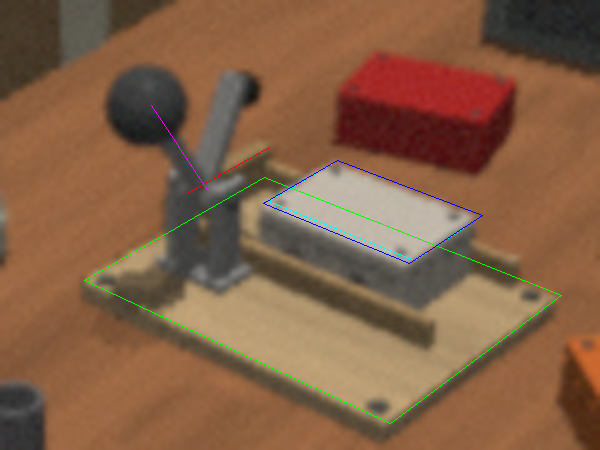

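The overlay matches in both views. The ball is at (155,140) in ov1 and the box lid is inside its outline, so the box is about 47 mm short of home. Next I plan the approach behind the box.

```bash
cat > go.py <<'E'
from h import *
JP=np.array([.570,-.2202,-.1047])
def target(x,y,z,tilt=0,lat=None):
    """jig mm -> world TCP pose; tool x along jig x, z down, tip leaning to +x by tilt deg"""
    P=np.array([x,y,z])/1000; Rj=R.from_euler("z",JP[2])
    a=np.radians(tilt)
    Rt=np.array([[np.cos(a),0,np.sin(a)],[0,-1,0],[np.sin(a),0,-np.cos(a)]])
    return Rj.apply(P)+[JP[0],JP[1],0], Rj*R.from_matrix(Rt)
def cmd(T,s=None,base=None):
    if base is None:
        s=r.get_state(); base=(s["tool_pos"],R.from_quat(s["eef_rot"]))
    p,q=T; Rb=base[1]
    return np.r_[Rb.inv().apply(p-base[0]),(Rb.inv()*q).as_rotvec(degrees=True)]
def jig():
    s=r.get_state(); Rj=R.from_euler("z",JP[2])
    return Rj.inv().apply(np.array(s["tool_pos"])-[JP[0],JP[1],0])*1000, Rj.inv().apply(s["contact_force"]), s["clock"], s["eef_rot"]
E
python3 - <<'E'
from go import *
print(cmd(target(-90,-30,200,12)), cmd(target(-90,-30,28,12)),target(-90,-30,28,12)[0])
T=target(-90,-30,200,12);print(cmd(target(-90,-30,28,12),base=T),cmd(target(-61,-30,28,12),base=T),cmd(target(-14,-30,28,12),base=T))
E
```

```text
[ 0.4002 -0.2706  0.0387 -2.1704 11.8649 20.6946] [ 0.4002 -0.2707  0.2107 -2.1704 11.8649 20.6946] [ 0.4774 -0.2406  0.028 ]
[-0.0358  0.      0.1682  0.      0.      0.    ] [-0.0074  0.      0.1743  0.      0.      0.    ] [0.0386 0.     0.184  0.     0.     0.    ]
```

Emit:
carry_out --pt "0.4 -0.27 0.038 -2.17 11.86 20.7" --pt "0.4 -0.27 0.038 -2.17 11.86 20.7" --pt "0.4 -0.27 0.038 -2.17 11.86 20.7" --pt "0.4 -0.27 0.038 -2.17 11.86 20.7" --pt "0.4 -0.27 0.038 -2.17 11.86 20.7" --pt "0.4 -0.27 0.038 -2.17 11.86 20.7" --pt "0.4 -0.27 0.038 -2.17 11.86 20.7" --pt "0.4 -0.27 0.038 -2.17 11.86 20.7" --pt "0.4 -0.27 0.038 -2.17 11.86 20.7" --pt "0.4 -0.27 0.038 -2.17 11.86 20.7" --pt "0.4 -0.27 0.038 -2.17 11.86 20.7" --pt "0.4 -0.27 0.038 -2.17 11.86 20.7" --fingers 255 --grip_force 20

```text
clock: 5.1
tool_pos: [0.4778, -0.2406, 0.2007]
eef_rot: [0.993, -0.051, 0.104, 0.005]
contact_force: [-0.5, -1.3, 0.5]
opening: 0.005
```

Run:
```python
from go import *
print(*jig(), r.get_state()["opening"]); print(cmd(target(-90,-30,28,12)),cmd(target(-90,-30,70,12)))
```

```text
[-89.6078 -29.9099 200.7211] [-0.3649 -1.3392  0.491 ] 5.1 [ 0.9932 -0.0509  0.1043  0.0054] 0.004501157040462215
[-0.0363  0.0001  0.1689 -0.0149  0.01    0.125 ] [-0.0275  0.0001  0.1278 -0.0149  0.01    0.125 ]
```

Emit:
carry_out --pt "-0.01 0 0.045 0 0 0" --pt "-0.019 0 0.09 0 0 0" --pt "-0.028 0 0.13 0 0 0" --pt "-0.033 0 0.155 0 0 0" --pt "-0.036 0 0.169 0 0 0" --pt "-0.036 0 0.169 0 0 0" --pt "-0.036 0 0.169 0 0 0"

```text
clock: 5.8
tool_pos: [0.4903, -0.2533, 0.041]
eef_rot: [0.995, -0.052, 0.087, -0.002]
contact_force: [0.1, 0.7, -0.2]
opening: 0.002
```

Run:
```python
from go import *
from fit import overlay
print(*jig()); 
for x in(-70,-60,-40,-20,-13,-8): print(cmd(target(x,-30,28,12)))
overlay("side",JP,-7.5,"pics/s3.png",(240,360,140,230))
```

```text
[-75.8454 -41.2502  40.9541] [ 0.0447  0.6922 -0.1876] 5.8 [ 0.9949 -0.0519  0.087  -0.0024]
[ 0.0035 -0.0111  0.0139 -0.7901  2.0487 -0.0619]
[ 0.0134 -0.011   0.0157 -0.7901  2.0487 -0.0619]
[ 0.0331 -0.011   0.0191 -0.7901  2.0487 -0.0619]
[ 0.0528 -0.011   0.0226 -0.7901  2.0487 -0.0619]
[ 0.0597 -0.011   0.0238 -0.7901  2.0487 -0.0619]
[ 0.0646 -0.011   0.0246 -0.7901  2.0487 -0.0619]
```

View pics/s3.png

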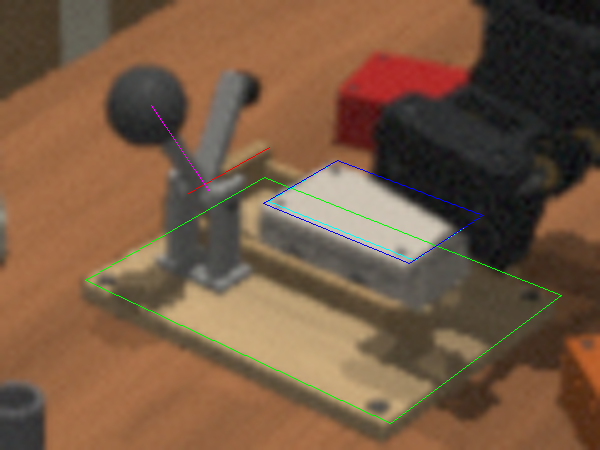

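Run:
```python
from go import *
s=r.get_state();print(s["q"],s["qd"],s["tool_pos"])
print(cmd(target(-76,-34,45,0)),cmd(target(-90,-30,40,5)))
```

```text
[ 0.4599  0.8873 -0.043   2.0704 -0.9999  0.0435 -0.2501] [-0.0101 -0.0316 -0.0102  0.0129 -0.0256  0.0005 -0.0408] [ 0.4905 -0.2528  0.0419]
[  0.0002  -0.0068  -0.003   -0.8451 -10.0115  -0.3728] [-0.0145 -0.0106 -0.0004 -0.8272 -5.0116 -0.4089]
```

Joints 5 and 6 are at their limits with the 12° lean, so I go up and back to a vertical tool.

Run:
```python
from go import *
print(cmd(target(-85,-30,110,0)))
```

```text
[  0.0026  -0.0117  -0.0685  -0.8451 -10.0115  -0.3728]
```

Emit:
carry_out --pt "0 -0.006 -0.03 -0.4 -4 -0.2" --pt "0.002 -0.011 -0.06 -0.8 -8 -0.3" --pt "0.0026 -0.0117 -0.0685 -0.85 -10 -0.4" --pt "0.0026 -0.0117 -0.0685 -0.85 -10 -0.4" --pt "0.0026 -0.0117 -0.0685 -0.85 -10 -0.4" --pt "0.0026 -0.0117 -0.0685 -0.85 -10 -0.4"

```text
clock: 6.45
tool_pos: [0.4823, -0.2393, 0.11]
eef_rot: [0.999, -0.05, 0.001, -0.001]
contact_force: [-0.1, -0.9, -0.0]
opening: 0.004
```

Run:
```python
from go import *
print(*jig(),r.get_state()["q"]); print(cmd(target(-85,-30,28,0)))
```

```text
[-85.2255 -28.1275 110.0385] [-0.0363 -0.896  -0.0065] 6.45 [ 0.9987 -0.0501  0.0007 -0.0007] [ 0.0675  0.8533  0.5418  1.9578 -0.8196  0.5631 -0.4913]
[ 0.0001  0.002   0.082  -0.0813 -0.0722  0.2498]
```

Emit:
carry_out --pt "0 0.002 0.03 0 0 0.25" --pt "0 0.002 0.055 0 0 0.25" --pt "0 0.002 0.075 0 0 0.25" --pt "0 0.002 0.082 0 0 0.25" --pt "0 0.002 0.082 0 0 0.25" --pt "0 0.002 0.082 0 0 0.25"

```text
clock: 7.05
tool_pos: [0.4831, -0.242, 0.0289]
eef_rot: [0.999, -0.051, 0.001, 0.0]
contact_force: [0.3, -0.7, -0.1]
opening: 0.003
```

Run:
```python
from go import *
print(*jig(),r.get_state()["q"])
for x in (-61,-20,-14): print(cmd(target(x,-30,28,0)))
```

```text
[-84.1626 -30.8005  28.904 ] [ 0.3973 -0.6672 -0.0863] 7.05 [ 0.9987 -0.0512  0.0009  0.0002] [ 0.1663  0.9666  0.3691  1.97   -0.9263  0.3807 -0.4009]
[ 0.0232 -0.0007  0.0009  0.0224 -0.106   0.1284]
[ 0.0642 -0.0007  0.001   0.0224 -0.106   0.1284]
[ 0.0702 -0.0006  0.001   0.0224 -0.106   0.1284]
```

Emit:
carry_out --pt "0.008 0 0 0 0 0" --pt "0.015 0 0.001 0 0 0" --pt "0.02 0 0.001 0 0 0" --pt "0.024 0 0.001 0 0 0" --pt "0.028 0 0.001 0 0 0" --pt "0.032 0 0.001 0 0 0" --pt "0.036 0 0.001 0 0 0" --pt "0.04 0 0.001 0 0 0" --pt "0.044 0 0.001 0 0 0" --pt "0.048 0 0.001 0 0 0" --pt "0.052 0 0.001 0 0 0" --pt "0.056 0 0.001 0 0 0"

```text
clock: 8.25
tool_pos: [0.5394, -0.247, 0.0275]
eef_rot: [0.999, -0.05, 0.001, 0.0]
contact_force: [-0.6, 0.0, 0.0]
opening: 0.005
```

Run:
```python
from go import *
from fit import overlay
print(*jig(),r.get_state()["q"])
for x in (-20,-14,-12): print(cmd(target(x,-30,28,0)))
overlay("side",JP,26,"pics/s4.png",(240,360,140,230))
```

```text
[-27.6187 -29.8965  27.5012] [-0.6306 -0.0273  0.0178] 8.25 [ 0.9987 -0.0503  0.0007  0.0003] [ 0.0953  1.0221  0.4692  1.8105 -0.8711  0.5284 -0.52  ]
[ 0.0076  0.0001 -0.0005  0.0281 -0.0783  0.2356]
[ 0.0136  0.0002 -0.0005  0.0281 -0.0783  0.2356]
[ 0.0156  0.0002 -0.0005  0.0281 -0.0783  0.2356]
```

View pics/s4.png

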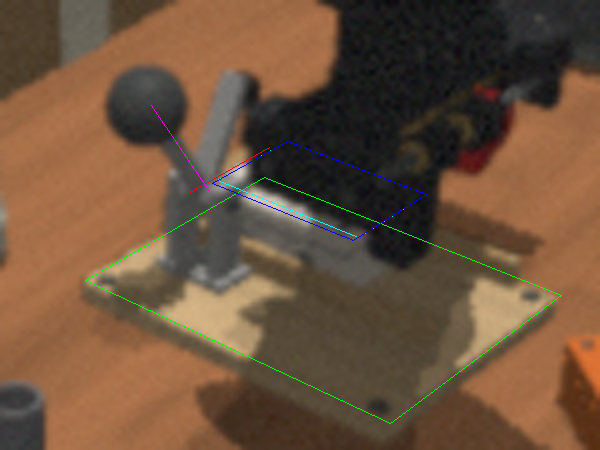

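Emit:
carry_out --pt "0.003 0 0 0 0 0" --pt "0.006 0 0 0 0 0" --pt "0.009 0 0 0 0 0" --pt "0.011 0 0 0 0 0" --pt "0.012 0 0 0 0 0" --pt "0.013 0 0 0 0 0" --pt "0.013 0 0 0 0 0"

```text
clock: 9.0
tool_pos: [0.5511, -0.2482, 0.0275]
eef_rot: [0.999, -0.05, -0.0, 0.0]
contact_force: [-2.0, 0.5, 2.5]
opening: 0.003
```

Run:
```python
from go import *
from fit import overlay
print(*jig())
overlay("top",JP,40,"pics/s5.png",(270,390,150,260))
```

```text
[-15.8587 -29.8503  27.4958] [-2.0154  0.2786  2.5347] 9.0 [ 0.9987 -0.0505 -0.0001  0.0001]
```

View pics/s5.png

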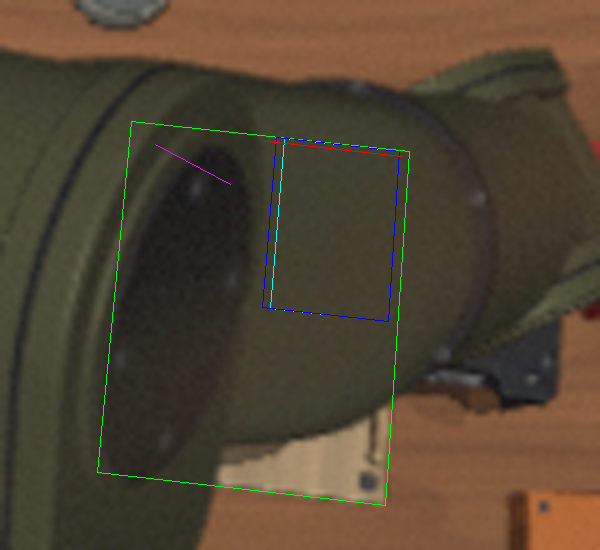

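Emit:
carry_out --pt "0.001 0 0 0 0 0" --pt "0.002 0 0 0 0 0" --pt "0.003 0 0 0 0 0" --pt "0.004 0 0 0 0 0" --pt "0.004 0 0 0 0 0"

```text
clock: 9.55
tool_pos: [0.5512, -0.2482, 0.0274]
eef_rot: [0.999, -0.051, -0.003, -0.001]
contact_force: [-12.0, 1.8, 8.3]
opening: 0.005
```

Run:
```python
from go import *
print(*jig())
```

```text
[-15.8041 -29.7888  27.3775] [-12.088    0.5896   8.2699] 9.55 [ 0.9987 -0.0511 -0.0033 -0.001 ]
```

Emit:
carry_out --pt "-0.004 0 0 0 0 0" --pt "-0.02 0 0 0 0 0" --pt "-0.04 0 0 0 0 0" --pt "-0.05 0 -0.02 0 0 0" --pt "-0.06 0 -0.06 0 0 0" --pt "-0.06 0 -0.1 0 0 0" --pt "-0.06 0.0 -0.14 0 0 0" --pt "-0.06 0.0 -0.17 0 0 0" --pt "-0.06 0.0 -0.17 0 0 0"

```text
clock: 10.45
tool_pos: [0.4991, -0.2448, 0.2017]
eef_rot: [0.999, -0.05, 0.005, 0.003]
contact_force: [-0.2, -0.3, 0.4]
opening: 0.006
```

Run:
```python
from go import *
from fit import overlay
print(*jig(),r.get_state()["q"])
overlay("top",JP,40,"pics/s6.png",(270,390,150,260))
overlay("side",JP,40,"pics/s7.png",(240,360,140,230))
for x,y,z in((55,130,200),(55,130,120)):print(cmd(target(x,y,z,0)))
```

```text
[-67.9002 -31.8869 201.6731] [-0.1566 -0.2989  0.3693] 10.45 [ 0.9987 -0.0502  0.0054  0.0026] [-0.017   0.7483  0.6934  1.8537 -0.6709  0.7752 -0.6311]
[ 0.1259 -0.1593 -0.0018  0.0551 -0.232   0.2801]
[ 0.1256 -0.1593  0.0782  0.0551 -0.232   0.2801]
```

View pics/s6.png

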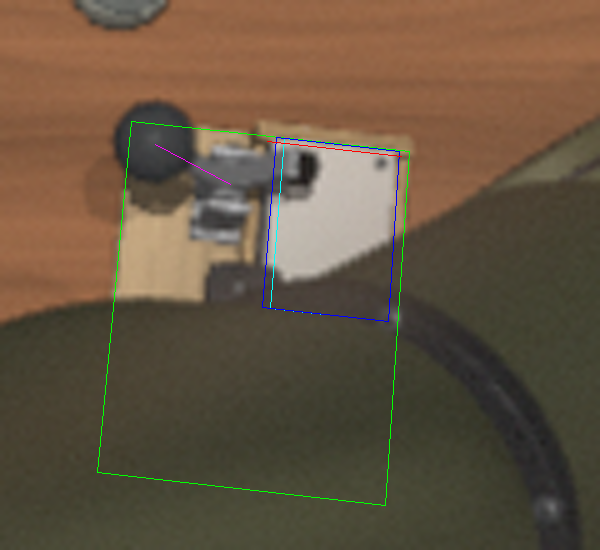

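View pics/s7.png

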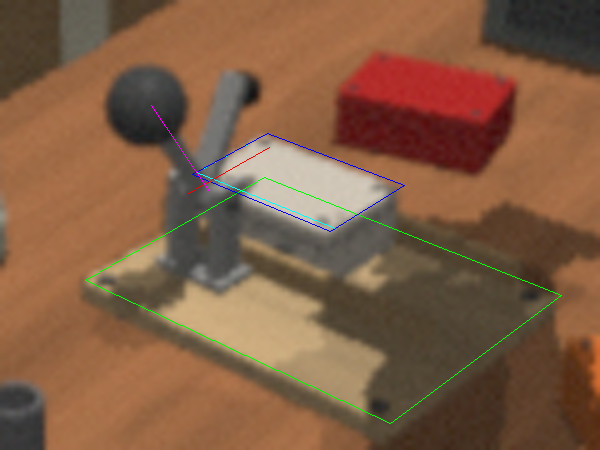

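Emit:
carry_out --pt "0.05 -0.05 0 0 0 0" --pt "0.09 -0.1 0 0 0 0" --pt "0.126 -0.15 0 0 -0.2 0.3" --pt "0.126 -0.159 0 0 -0.2 0.3" --pt "0.126 -0.159 0 0 -0.2 0.3" --pt "0.126 -0.159 0 0 -0.2 0.3" --pt "0.126 -0.159 0 0 -0.2 0.3"

```text
clock: 11.25
tool_pos: [0.6361, -0.0986, 0.1966]
eef_rot: [0.999, -0.054, -0.002, 0.001]
contact_force: [-0.1, 0.4, 0.0]
opening: 0.005
```

Run:
```python
from go import *
from fit import overlay
print(*jig(),r.get_state()["q"])
overlay("top",JP,40,"pics/s8.png",(270,390,150,260))
overlay("side",JP,40,"pics/s9.png",(140,360,80,230),f=3)
p=r.snapshot("side")
for l in("box_mid","latch_a_tip","home_a"): print(l,[(np.round(d["xyz"],3).tolist(),round(d["p"],2)) for d in r.spot_point(p,l)][:4])
print(target(40,-30,30)[0],target(55,71,124)[0])
print(cmd(target(55,130,118,0)))
```

```text
[ 53.0182 127.7966 196.5556] [-0.1373  0.3914  0.0192] 11.25 [ 0.9985 -0.054  -0.0021  0.0007] [-0.2828  0.8831  0.7437  1.5702 -0.6846  0.9688 -0.9979]
box_mid [([0.608, -0.256, 0.028], 0.82), ([0.383, -0.219, 0.018], 0.73), ([0.615, -0.421, 0.017], 0.73), ([0.431, -0.383, 0.019], 0.69)]
latch_a_tip [([0.633, -0.154, 0.122], 0.62)]
home_a [([0.607, -0.252, 0.027], 0.91)]
[ 0.6066 -0.2542  0.03  ] [ 0.6321 -0.1553  0.124 ]
[ 0.0013 -0.0016  0.0797  0.0315  0.1158 -0.1751]
```

View pics/s8.png

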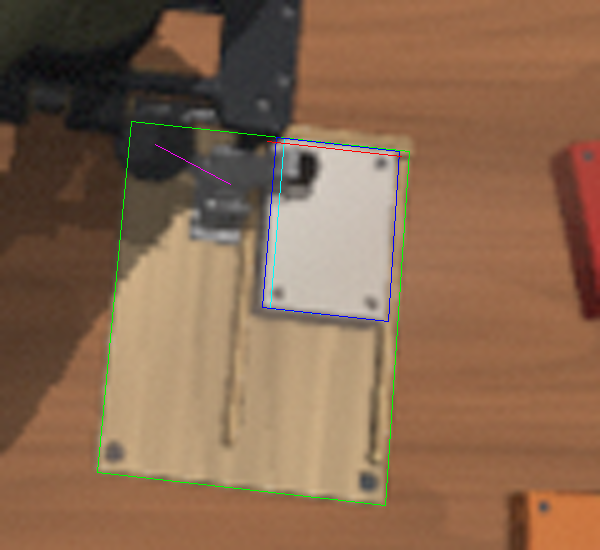

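View pics/s9.png

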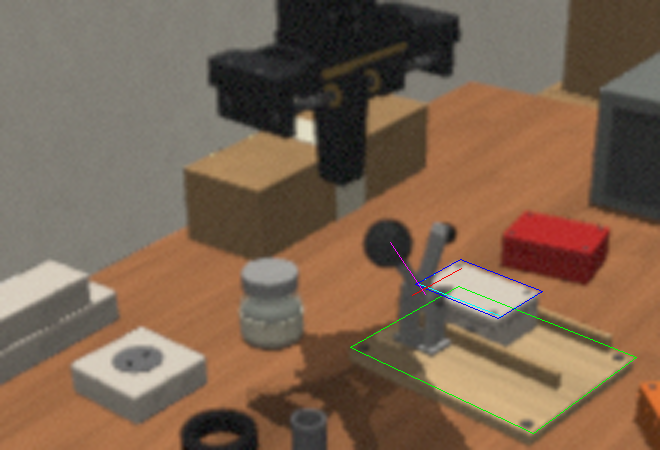

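The box is home: the lid's far edge lies on the stop line, the near edge is at (330,315), and the network agrees within 2 mm. The ball is still open. Next I lower beside the ball.

Emit:
carry_out --pt "0.001 -0.002 0.03 0 0 0" --pt "0.001 -0.002 0.06 0 0 0" --pt "0.001 -0.002 0.078 0 0 0" --pt "0.001 -0.002 0.078 0 0 0" --pt "0.001 -0.002 0.078 0 0 0"

```text
clock: 12.05
tool_pos: [0.6386, -0.0959, 0.1201]
eef_rot: [0.999, -0.053, -0.001, 0.0]
contact_force: [-0.2, -1.3, -0.2]
opening: 0.004
```

Run:
```python
from go import *
from fit import overlay
print(*jig(),r.get_state()["q"])
overlay("side",JP,40,"pics/s10.png",(190,360,80,230),f=4)
for y in (110,100,80,60,52): print(cmd(target(55,y,118,0)))
```

```text
[ 55.2056 130.8305 120.0908] [-0.0621 -1.3131 -0.2209] 12.05 [ 0.9986 -0.0532 -0.0008  0.0005] [-0.2554  0.9717  0.6699  1.6184 -0.7641  0.8326 -0.9389]
[-0.0007  0.0207  0.0028  0.0715  0.0119 -0.0957]
[-0.0007  0.0307  0.0028  0.0715  0.0119 -0.0957]
[-0.0006  0.0507  0.0028  0.0715  0.0119 -0.0957]
[-0.0006  0.0707  0.0029  0.0715  0.0119 -0.0957]
[-0.0006  0.0787  0.0029  0.0715  0.0119 -0.0957]
```

View pics/s10.png

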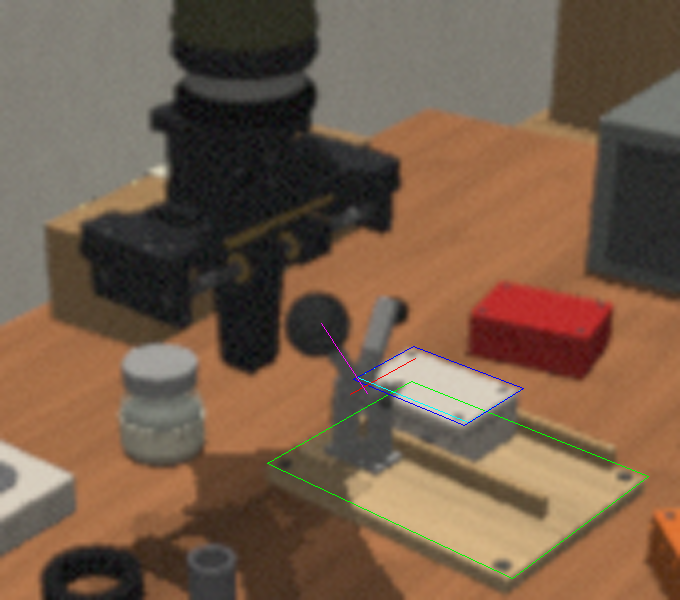

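Emit:
carry_out --pt "-0.0007 0.008 0.002 0 0 0" --pt "-0.0007 0.016 0.002 0 0 0" --pt "-0.0007 0.022 0.002 0 0 0" --pt "-0.0007 0.028 0.002 0 0 0" --pt "-0.0007 0.034 0.002 0 0 0" --pt "-0.0007 0.04 0.002 0 0 0" --pt "-0.0007 0.046 0.002 0 0 0" --pt "-0.0007 0.052 0.002 0 0 0" --pt "-0.0007 0.057 0.002 0 0 0" --pt "-0.0007 0.062 0.002 0 0 0"

```text
clock: 13.1
tool_pos: [0.6306, -0.1582, 0.1174]
eef_rot: [0.999, -0.054, -0.001, 0.001]
contact_force: [-0.1, -0.6, 0.4]
opening: 0.006
```

Run:
```python
from go import *
from fit import overlay
print(*jig())
overlay("side",JP,40,"pics/s11.png",(190,360,80,230),f=4)
for y in (60,52,46): print(cmd(target(55,y,118,0)))
```

```text
[ 53.8212  67.9646 117.4048] [-0.0143 -0.5557  0.3733] 13.1 [ 0.9986 -0.0535 -0.0014  0.0008]
[ 0.0013  0.0068 -0.0004  0.1556  0.1438 -0.1908]
[ 0.0013  0.0148 -0.0004  0.1556  0.1438 -0.1908]
[ 0.0013  0.0208 -0.0004  0.1556  0.1438 -0.1908]
```

View pics/s11.png

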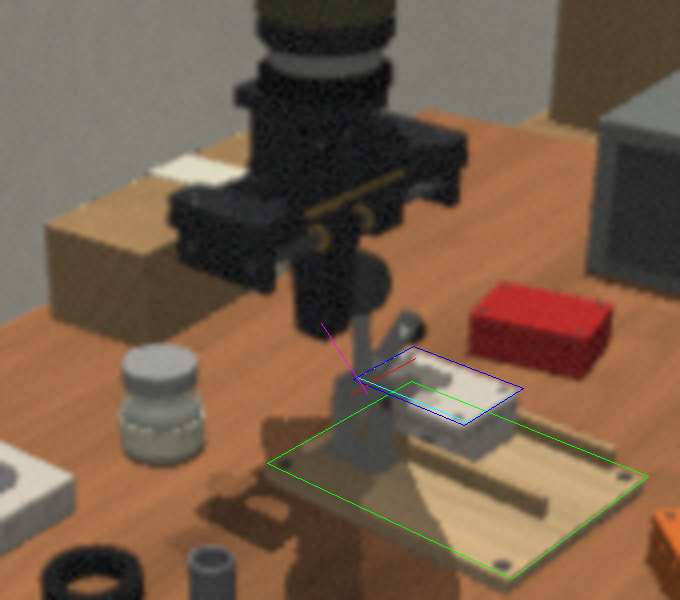

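Emit:
carry_out --pt "0.001 0.004 0 0 0 0" --pt "0.001 0.008 0 0 0 0" --pt "0.001 0.012 0 0 0 0" --pt "0.001 0.016 0 0 0 0" --pt "0.001 0.02 0 0 0 0" --pt "0.001 0.02 0 0 0 0" --pt "0.001 0.02 0 0 0 0" --pt "0.001 0.02 0 0 0 0"

```text
clock: 13.95
tool_pos: [0.6301, -0.1765, 0.1176]
eef_rot: [0.999, -0.053, -0.001, 0.0]
contact_force: [0.3, -0.2, -0.8]
opening: 0.004
```

Run:
```python
from go import *
from fit import overlay
print(*jig())
overlay("side",JP,40,"pics/s12.png",(190,360,80,230),f=4)
```

```text
[ 55.2409  49.7492 117.5617] [ 0.3327 -0.1188 -0.756 ] 13.95 [ 0.9986 -0.0527 -0.0011  0.0001]
```

View pics/s12.png

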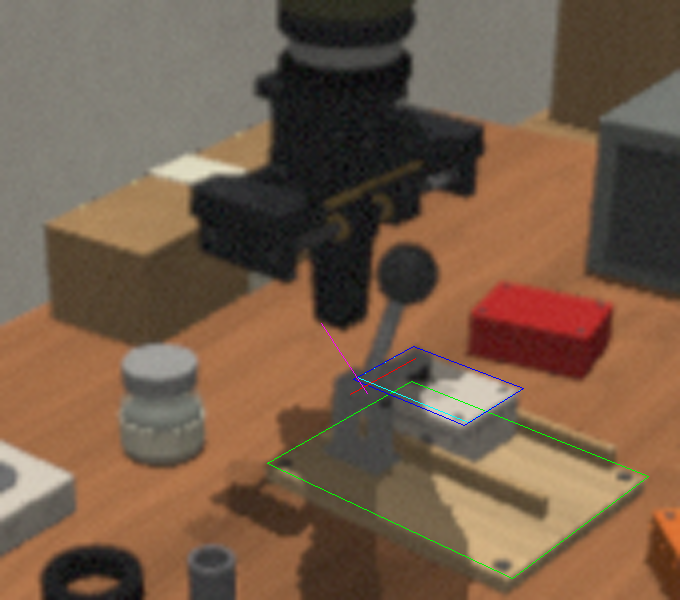

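The lever has fallen over, with the ball at (408,273), clear of the finger and leaning over the box. I retreat to +y and then up.

Emit:
carry_out --pt "0 -0.02 0 0 0 0" --pt "0 -0.05 0 0 0 0" --pt "0 -0.075 -0.02 0 0 0" --pt "0 -0.08 -0.06 0 0 0" --pt "0 -0.08 -0.1 0 0 0" --pt "0 -0.08 -0.12 0 0 0" --pt "0 -0.08 -0.12 0 0 0" --pt "0 -0.08 -0.12 0 0 0" --pt "0 -0.08 -0.12 0 0 0"

```text
clock: 14.9
tool_pos: [0.6379, -0.0965, 0.2359]
eef_rot: [0.999, -0.053, -0.003, -0.0]
contact_force: [0.6, 0.2, 0.4]
opening: 0.004
```

Run:
```python
from go import *
from fit import overlay
print(*jig())
overlay("side",JP,40,"pics/s13.png",(230,360,120,230),f=5)
overlay("top",JP,40,"pics/s14.png",(270,390,150,260))
p=r.snapshot("side"); cv2.imwrite("pics/s15.png",p["img"])
q=r.snapshot("top")
for l in("box_mid","latch_a_tip","foot_a","round_box","tape","coupling","driver","socket","screw_jar","tester"):
  for c in(p,q): print(l,[(np.round(d["xyz"],3).tolist(),round(d["p"],2)) for d in r.spot_point(c,l)][:3])
for X in((40,-30,30),(55,-15,127),(55,-30,48)): print(target(*X)[0])
```

```text
[ 54.6031 130.1059 235.8559] [0.6228 0.2589 0.3819] 14.9 [ 0.9986 -0.0529 -0.0025 -0.0003]
box_mid [([0.431, -0.381, 0.016], 0.89), ([0.609, -0.256, 0.03], 0.8), ([0.383, -0.22, 0.021], 0.78)]
box_mid [([0.613, -0.416, 0.019], 0.85), ([0.38, -0.223, 0.019], 0.77), ([0.6, -0.256, 0.032], 0.76)]
latch_a_tip [([0.622, -0.239, 0.127], 0.74), ([0.602, -0.013, 0.0], 0.3)]
latch_a_tip [([0.625, -0.241, 0.129], 0.68)]
foot_a [([0.62, -0.254, 0.05], 0.57)]
foot_a [([0.627, -0.253, 0.047], 0.88)]
round_box [([0.506, 0.185, 0.012], 0.64)]
round_box []
tape [([0.676, 0.012, -0.002], 0.6)]
tape []
coupling [([0.602, -0.015, -0.003], 0.48)]
coupling [([0.604, -0.013, -0.0], 0.5)]
driver []
driver [([0.46, -0.004, 0.003], 0.78), ([0.764, 0.198, 0.001], 0.53)]
socket [([0.78, -0.019, 0.0], 0.7), ([0.504, 0.186, 0.013], 0.3)]
socket []
screw_jar [([0.519, 0.208, 0.001], 0.61), ([0.759, 0.199, 0.004], 0.5)]
screw_jar [([0.762, 0.196, -0.001], 0.33)]
tester [([0.758, 0.196, 0.004], 0.94), ([0.506, 0.187, 0.015], 0.55)]
tester [([0.764, 0.199, 0.002], 0.65)]
[ 0.6066 -0.2542  0.03  ]
[ 0.6231 -0.2409  0.127 ]
[ 0.6216 -0.2558  0.048 ]
```

View pics/s13.png

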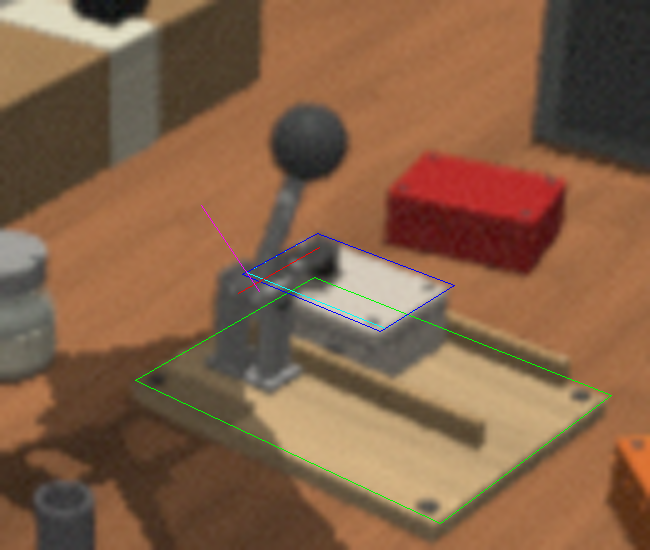

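View pics/s14.png

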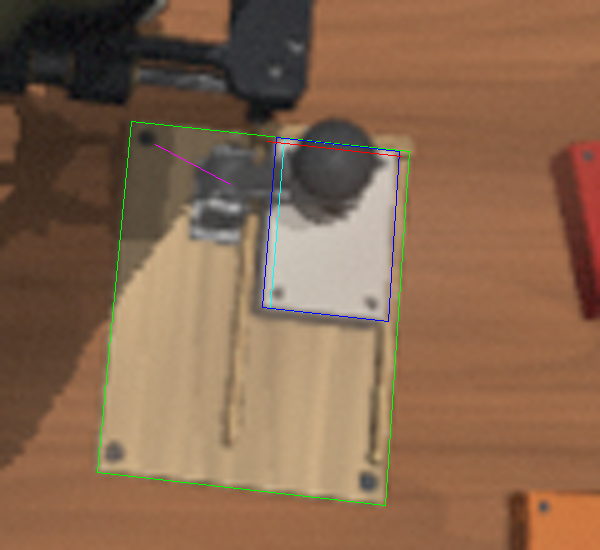

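View pics/s15.png

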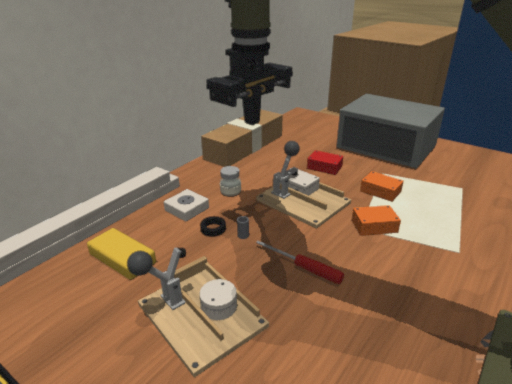

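The latch is closed with the ball at the expected closed position (within 2 mm) and the foot on the lid. The box matches the home outline, everything else is unchanged, and the hand is clear. I hand in.

Run:
```python
from h import *
print(r.finish_job())
```

```text
the job is handed in; nothing more can be done
None
```

The rectangular box is pushed home in its channel, and its latch has gone over and is holding it. I handed the job in at about 15 s on the robot's clock, against the 43 s limit.

**What I did:** With the fingers shut I pushed the box about 47 mm, until the hand stopped moving at about 12 N against the end stop. I then pushed the lever ball past centre from the +y side, and the lever fell over onto the box by itself. The hand then backed off and rose to z = 0.236 m.

**Last checks:**
- **Box:** it matches the home outline in both pictures. The side-view network put it about 3 mm from home. The top view was about 7 mm off, but there the ball hid part of the lid.
- **Latch:** the ball was within about 3 mm of its closed position, with the foot on the lid. I could not measure the foot's pressing force.
- **Other things:** jig_b's lever still stands open. The round box, tape, coupling, driver, socket and tester were measured within about 10 mm of their start. The network missed the screw jar, but the picture shows it in place.
- **Hand:** it read only noise-level force after backing off.

**What went wrong on the way:**
- My first approach, with the tool leaning 12°, ran joints 5 and 6 to their range limits above the channel. I raised the hand, went vertical and carried on, with no sign of contact.
- While the box was pressed on the stop, the wrist also read about 8 N upward. I took it for friction and did not look further.

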